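Crack open the test kiln with its lid lifter

TASK

Open the small kiln's heavy lid with its lifter and without touching the lid itself: with the fingertips push the bolt's upright knob sideways, away from the lever, until the bolt is fully back, then press the rubber pad at the long end of the lever smoothly down as far as it goes, without jerking the lid up. Finish while still holding the lever down, so that the lid stays raised, and leave the mug, the jar and the spatula where they are.

Things in the scene. Friction and masses are not known exactly. Their poses are not given: they have to be found in the camera images.
- kiln: Top-loading test kiln (steel case 284 mm along its x by 226 along its y, 160 high, pale firebrick lid on top up to 204 mm) with the lid lifter in front of it, all one fixed unit on the table. Origin: on the table, directly below the lever's pivot. Own y axis: from the pivot to the kiln (kiln case spans y = +98 to +323 mm, x = -142 to +142); the lever lies in the plane x = 0, its long end towards -y. z up.
- lever_pivot (a point): Axis of the lever's pivot, between the two upright fork plates (40 mm along y, 52 mm over both along x, tops 196 mm above the table): 182 mm above the table over the kiln's origin. The pivot's axis is the kiln's x axis.
- lever_pad (a point): Centre of the top face of the black rubber press pad (50 mm wide, 70 mm long) at the lever's long end. The lever is a steel bar 24 mm wide, 310 mm long; the pad's centre is 240 mm from the pivot on the -y side, and moves with the lever on a vertical arc about the pivot: about 300 mm above the table at rest, about 102 mm when fully down. At rest the pad slopes 0.45 rad, higher at its outer end; fully down it slopes 0.40 rad the other way.
- lever (a joint): Angle of the lever, rad: 0 at rest (long end up), 0.85 with the long end down on its stop. Its short end pushes up a steel lip on the lid; pressing takes about 3 to 10 N at the pad, and a spring and the lid's weight swing it back when let go. It cannot be pressed while the bolt is home.
- lid (a joint): Opening angle of the lid, rad: 0 shut, about 0.27 when the lever is fully down. Hinged along the kiln's far edge (kiln y = +325 mm). The lid weighs 2.5 to 4.6 kg.
- bolt_knob (a point): Centre of the top of the bolt's upright round knob (18 mm across, standing 55 mm above the flat bolt bar): 253 mm above the table, at kiln x = +60 mm, y = +68 mm when home. The bolt bar's top is 198 mm above the table. It stands beside the lever's short end, in front of the lid: the lid's edge is 30 mm from the knob's axis (lid top 204 mm high).
- bolt (a joint): Travel of the bolt, m: 0 home (its bar lies over a tab of the lid and locks it), 0.040 fully back. It slides along the kiln's +x axis, away from the lever; about 2 N of friction, and it stays where it is left.
- mug: Loose unglazed mug, 76 mm across, 85 mm high, standing near the lever. Leave alone. Origin at the centre of its underside.
- jar: Loose closed white jar, 68 mm across, 90 mm high, standing near the lever. Leave alone. Origin at the centre of its underside.
- spatula: Loose wooden spatula, 200 mm long, lying on the table near the kiln. Leave alone. Origin on its underside.

How it is judged:
On the way, in this order (a step that is already met when the one before it is completed fails the run):
1. the bolt is pushed fully back while the lid is still shut (value of joint bolt above 0.034 m and value of joint lid below 0.03 rad), for 0.1 s.
2. the fingers press the lever down and the lid rises (value of joint lever above 0.77 rad and value of joint lid above 0.22 rad and contact force between the fingers and lever above 1 N), for 0.2 s.
At the end, for the whole second after the job is handed in: The bolt is at least 34 mm back, the fingers press on the lever (over 1 N) and hold it at least 0.77 rad down, and the lid stands still, raised at least 0.22 rad (all of step 2 and value of joint bolt above 0.034 m and velocity of joint lid between -0.05 and 0.05 rad/s); the arm keeps its last pose, push and grip.
It fails at once if the robot touches the lid itself (contact force between any of the fingers, the arm and lid above 2 N).
It fails at once if the lid is jerked up or dropped (over 0.6 rad/s) (velocity of joint lid above 0.6 rad/s or velocity of joint lid below -0.6 rad/s).
It fails at once if the mug, jar or spatula is moved or lifted by more than 20 mm (distance of any of mug, jar, spatula from where it was at the start of the episode above 0.02 m).
It also fails if it takes over 56 s, if anything falls off the work surface, if the arm or the gripper's body presses on something with over 40 N, if the wrist force passes 120 N, or if a joint passes its speed limit or range.

ROBOT

A 6-joint arm with a two-finger parallel gripper is mounted at the origin on the work surface. World frame = base frame: x ahead of the robot, y to its left, z up, the work surface at z = 0. Lengths are in m, angles in rad, forces in N, time in s.
With the tool pointing down it reaches from about 0.4 to 0.825 m from the base axis. Payload 7 kg.
Tool frame: the origin (TCP) lies midway between the tips of the shut fingers; the grasp point (between the pads) lies hold_point_z behind it (hold_point_z is the distance from the TCP to the grasp point, in m); z points along the fingers, y is the line along which they close (so a half turn about z gives the same grasp; the last joint's range is limited). The gripper opens to 88 mm and grips with 3 to 60 N. Pads are 19 mm wide; open, the fingers measure 130 mm over their backs; the gripper's body (78 mm by 193 mm) begins 47 mm behind the grasp point.
Start: joints at [-0.989, 0.359, 0.012, 0, -1.224, -0.288], TCP at [0.195, -0.646, 0.227] pointing down, gripper open.
Joint ranges: [-3.07, 3.07], [-1.43, 2.12], [-1.02, 1.25], [-3.03, 1.67], [-3.05, -0], [-3.03, 3.03]. Speed limits (rad/s): [2.39, 2.39, 3.01, 3.14, 3.14, 3.14].

INTERFACE

Orientations are given as [roll, pitch, yaw] about the fixed x, y, z axes, in that order (R = Rz(yaw) Ry(pitch) Rx(roll)).
In Python, from station import * gives the robot as it stands.
- The arm moves only by the tool apply_moves, never from a script. Its argument "steps" is a list of rows, each an object with "translation": the shift along the world's x, y, z scaled (see below), a list of three; "rotation": the turn, a rotation vector about the world's x, y, z scaled (see below), a list of three. A call has exactly 10 rows; each row is the pose to reach, as a shift and turn from the pose commanded when the call began; what a row does not reach only later rows make up. The controller multiplies each number of a shift by 250 mm and each number of a turn by 30 degrees. A row lasts 1/12 s, in which the tool goes at most 41.7 mm and 7.16 degrees, less where a joint would pass 70% of its speed; a pose out of reach is approached as far as the arm can. A call with a number of a shift or a turn outside -1 to 1 is refused whole. A call with a gripper value outside its range is refused whole. "jaw" is the closure, from -1 (fully open) to 1 (shut), so that 0 is half open, set as the call begins (left out, the last holds). The fingers move at their own pace and stop on an object; "newtons" is the grip in N (left out, the last holds). Time passes only in rows, so rows that repeat a pose let the fingers close, or fill a call up. It gives the time, the measured TCP pose, the force, the opening and the grip force at its end, in the units of the state.
- get_state(): the state, without advancing time (a new reading comes with each control period).
- grab_frame(name): name is "scene" or "top" or "wrist"; returns the picture (400x640x3 uint8, blue, green, red); there is no depth.
- camera_model(name): a dict with "fx", "fy", "cx", "cy" (pixels), "xyz" and "rotation" of the camera in the world. Camera axes: x right, y down, z forward; pixel columns grow to the right and rows downward; lengths in m; the calibration is good to about 2 mm. A picture is of the moment at which its call begins: read the wrist's pose just before it. camera_model takes no time and is no camera call; for the wrist camera it gives the pose at the moment of the call.
- job_done(): hands the job in; it is judged then, once.
The state is a dict: "t": time; "q": joint angles; "qd": joint speeds; "joint_efforts": joint torques, N m; "eef_pos": TCP position; "ee_rot": TCP orientation; "force": force on the tool from outside, world axes, zero at the start; "moment": the same for the moment, N m; "width": finger opening in m; "gripper_force": force on a finger pad.
Only numpy, scipy, OpenCV 4.12 (cv2) and the standard library are available. Lean on these libraries where they do the work, as an engineer would, in place of code of your own. Each camera call takes 0.05 s, during which the arm holds its last target. There are 200 camera calls.

## Working session

There is one attempt and no reset: what is moved stays moved. The work goes in short steps, Python scripts to look and compute and a tool call to move; the robot and the scene stay as the last step left them, time stands still between calls to the robot, and variables do not carry over. Pictures are saved under pics/ and viewed, at most 10 in all, crops included, and the job is handed in when it is done.

Besides the shell and the picture viewer there is one more tool, called after "Emit:" by a JSON object that holds its "op" and its "data". apply_moves: Moves the arm, as the interface text tells. Shifts and turns lie within -1 to 1; 1 stands for 250 mm of shift or 30 degrees of turn. Its arguments: {"type":"object","properties":{"steps":{"type":"array"},"jaw":{"type":"number"},"newtons":{"type":"number"}},"required":["steps"]}

```bash
mkdir -p pics; python3 - <<'E'
from station import *
import cv2
s=get_state();print(s)
for n in("scene","top"):
    print(n,camera_model(n));cv2.imwrite(f"pics/{n}0.png",grab_frame(n))
E
```

```text
{'t': 0.0, 'q': array([-9.88893351e-01,  3.59375717e-01,  1.10673870e-02, -3.79014290e-04,
       -1.22407982e+00, -2.88105568e-01]), 'qd': array([-1.92563155e-04,  6.57754679e-05,  5.21842211e-04, -1.35460201e-03,
        6.13477856e-04, -1.45790586e-04]), 'joint_efforts': array([-6.36197856e-04, -5.82710767e+01,  2.93057996e+01,  6.99732274e+00,
        6.82371654e-03, -1.44211845e-04]), 'eef_pos': array([ 0.19532155, -0.64561667,  0.22562841]), 'ee_rot': array([ 3.13996519e+00, -1.10729085e-04, -2.84792423e+00]), 'force': array([ 0.60174591, -0.28992851, -0.37781985]), 'moment': array([0.0267728 , 0.04519754, 0.05634029]), 'gripper_force': 0.0, 'width': 0.08746113423545211}
scene {'fx': 400.05473681976036, 'fy': 400.05473681976036, 'cx': 320.895073221867, 'cy': 203.76322104189714, 'xyz': array([0.99920199, 0.77036545, 1.05481289]), 'rotation': array([-2.34815715e+00,  1.03733908e-03,  2.57207518e+00])}
top {'fx': 417.85944460818916, 'fy': 417.85944460818916, 'cx': 322.4241892682492, 'cy': 200.9997150121229, 'xyz': array([0.46924973, 0.02385974, 1.32022034]), 'rotation': array([-3.06574102,  0.03088596, -1.59627108])}
```

View pics/top0.png

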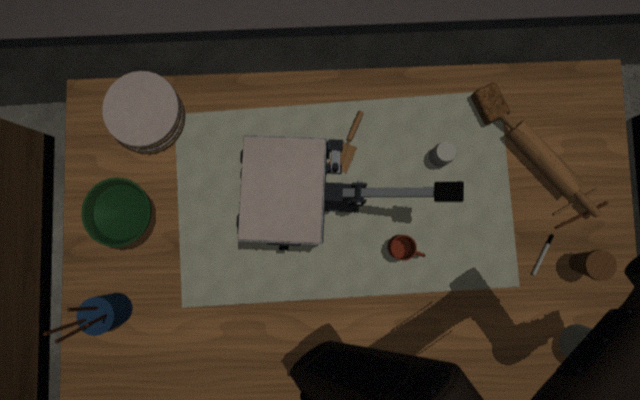

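View pics/scene0.png

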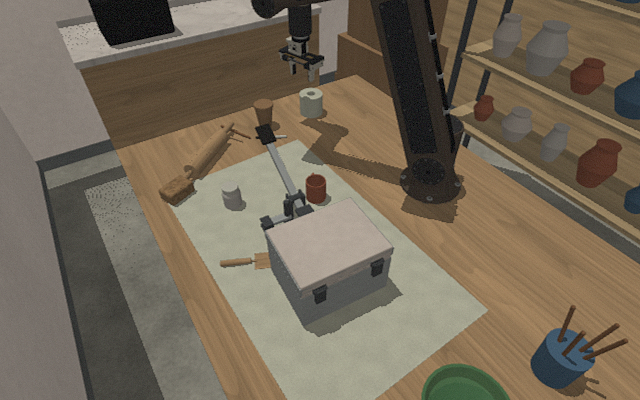

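Top view: kiln lid at about (240–325, 137–243), bolt knob near (335,150), fork near (360,193), pad (449,192). Next I cast rays and view an enlarged crop.

```bash
cat > h.py <<'E'
import numpy as np, cv2
from station import *
from scipy.spatial.transform import Rotation as R
def ray(c,u,v):
    return np.array(c["xyz"]),R.from_euler("xyz",c["rotation"]).as_matrix()@np.array([(u-c["cx"])/c["fx"],(v-c["cy"])/c["fy"],1])
def on(c,u,v,z):
    o,d=ray(c,u,v);return o+d*(z-o[2])/d[2]
def px(c,p):
    q=R.from_euler("xyz",c["rotation"]).as_matrix().T@(np.array(p)-c["xyz"]);return np.array([c["fx"]*q[0]/q[2]+c["cx"],c["fy"]*q[1]/q[2]+c["cy"]])
E
python3 - <<'E'
from h import *
c=camera_model("top");im=cv2.imread("pics/top0.png")
g=cv2.cvtColor(im,cv2.COLOR_BGR2GRAY);hsv=cv2.cvtColor(im,cv2.COLOR_BGR2HSV)
# pad
m=np.zeros_like(g);m[170:215,425:480]=(g[170:215,425:480]<35)*255
print("pad",cv2.minAreaRect(cv2.findNonZero(m)))
x,y=cv2.minAreaRect(cv2.findNonZero(m))[0];pad=on(c,x,y,.3);print(pad)
# lid
b,gg,r=[im[...,i].astype(int) for i in range(3)]
m=np.zeros_like(g);m[125:255,230:335]=((r[125:255,230:335]>gg[125:255,230:335]+6)&(g[125:255,230:335]>90))*255
m=cv2.morphologyEx(m,cv2.MORPH_OPEN,np.ones((5,5)))
rc=cv2.minAreaRect(cv2.findNonZero(m));print("lid",rc)
for p in cv2.boxPoints(rc): print(on(c,*p,.204))
cv2.imwrite("pics/crop0.png",cv2.convertScaleAbs(cv2.resize(im[120:270,310:480],None,fx=4.5,fy=4,interpolation=cv2.INTER_CUBIC)if 0 else cv2.resize(im[125:260,310:480],None,fx=4.4,fy=4.4,interpolation=cv2.INTER_CUBIC),alpha=1.6))
E
```

```text
pad ((448.0, 191.0), (18.0, 28.0), 90.0)
[ 0.56347732 -0.25259655  0.3       ]
lid ((281.1195983886719, 188.8690643310547), (82.14246368408203, 103.34783172607422), 2.6025619506835938)
[0.46023818 0.28560539 0.204     ]
[0.74057207 0.26990516 0.204     ]
[0.72297771 0.04627561 0.204     ]
[0.44484783 0.06596168 0.204     ]
```

View pics/crop0.png

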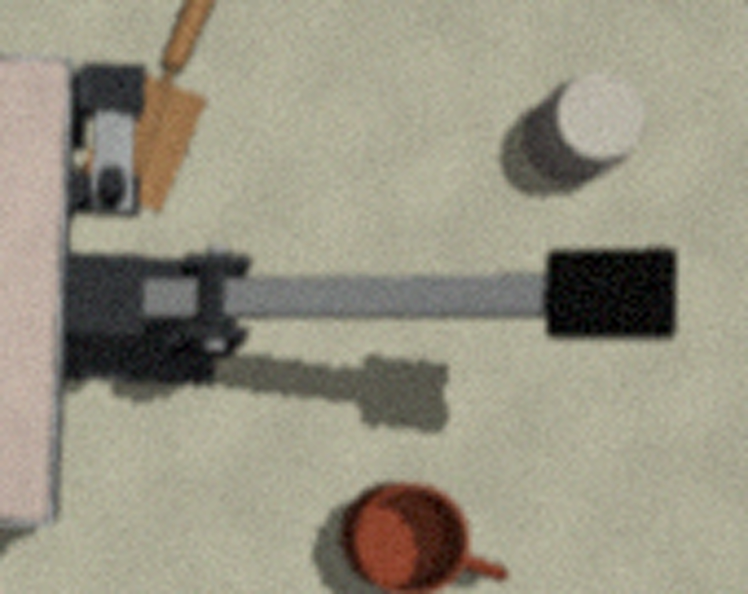

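```bash
python3 - <<'E'
from h import *
import station
print({k:getattr(station,k) for k in dir(station) if 'hold' in k.lower()})
c=camera_model("top");s=camera_model("scene")
a=-.069;M=np.array([[np.cos(a),-np.sin(a)],[np.sin(a),np.cos(a)]]);O=np.array([.5775,-.043])
def w(x,y,z): return np.array([*(O+M@[x,y]),z])
for n,p in dict(knob=(.06,.068,.253),knobfoot=(.06,.068,.198),pivot=(0,0,.182),pad=(0,-.21,.3),fork=(.026,0,.196),lidc=(.142,.098,.204)).items():
    print(n,w(*p).round(4),px(c,w(*p)).round(1),px(s,w(*p)).round(1))
print("pad down",w(0,-.226,.102),"approach",w(.018,.065,.22))
im=cv2.imread("pics/top0.png");print(px(c,w(.06,.068,.253)),'vs crop',112/4.4+310,183/4.4+125)
E
```

```text
{'hold_point_z': 0.0188}
knob [0.642  0.0207 0.253 ] [334.7 165.5] [285.2 201.6]
knobfoot [0.642  0.0207 0.198 ] [334.8 168.8] [286.4 214.8]
pivot [ 0.5775 -0.043   0.182 ] [358.8 192.4] [294.7 198.1]
pad [ 0.563  -0.2525  0.3   ] [448.  191.2] [264.9 133.3]
fork [ 0.6034 -0.0448  0.196 ] [359.4 182.3] [287.  197.7]
lidc [0.7259 0.045  0.204 ] [324.9 138. ] [264.6 230. ]
pad down [ 0.56191837 -0.26846222  0.102     ] approach [0.59993861 0.02060431 0.22      ]
[334.73097733 165.4972218 ] vs crop 335.45454545454544 166.5909090909091
```

Emit:
{"op": "apply_moves", "data": {"steps": [{"translation": [0.03, 0.04, 0.06], "rotation": [0, 0, 0.05]}, {"translation": [0.08, 0.12, 0.14], "rotation": [0, 0, 0.13]}, {"translation": [0.14, 0.22, 0.22], "rotation": [0, 0, 0.21]}, {"translation": [0.2, 0.32, 0.3], "rotation": [0, 0, 0.3]}, {"translation": [0.26, 0.42, 0.38], "rotation": [0, 0, 0.38]}, {"translation": [0.32, 0.52, 0.45], "rotation": [0, 0, 0.46]}, {"translation": [0.38, 0.62, 0.5], "rotation": [0, 0, 0.54]}, {"translation": [0.44, 0.72, 0.52], "rotation": [0, 0, 0.62]}, {"translation": [0.5, 0.81, 0.52], "rotation": [0, 0, 0.7]}, {"translation": [0.54, 0.88, 0.52], "rotation": [0, 0, 0.77]}], "jaw": 1, "newtons": 20}}

```text
t: 0.93
eef_pos: [0.3315, -0.424, 0.358]
ee_rot: [-3.14, 0.001, -2.441]
force: [0.0, 0.1, -1.0]
width: 0.0268
gripper_force: 0.0
```

Emit:
{"op": "apply_moves", "data": {"steps": [{"translation": [0.03, 0.04, 0], "rotation": [0, 0, 0.06]}, {"translation": [0.08, 0.13, 0], "rotation": [0, 0, 0.14]}, {"translation": [0.14, 0.23, 0], "rotation": [0, 0, 0.22]}, {"translation": [0.2, 0.33, 0], "rotation": [0, 0, 0.3]}, {"translation": [0.26, 0.43, 0], "rotation": [0, 0, 0.38]}, {"translation": [0.32, 0.53, 0], "rotation": [0, 0, 0.46]}, {"translation": [0.38, 0.63, 0], "rotation": [0, 0, 0.54]}, {"translation": [0.44, 0.73, 0], "rotation": [0, 0, 0.62]}, {"translation": [0.5, 0.82, 0], "rotation": [0, 0, 0.7]}, {"translation": [0.53, 0.88, 0], "rotation": [0, 0, 0.77]}]}}

```text
t: 1.77
eef_pos: [0.464, -0.2041, 0.3568]
ee_rot: [-3.141, 0.0, -2.037]
force: [-0.3, -0.3, -0.1]
width: 0.0008
gripper_force: 0.0
```

Emit:
{"op": "apply_moves", "data": {"steps": [{"translation": [0.03, 0.04, 0], "rotation": [0, 0, 0.06]}, {"translation": [0.08, 0.13, 0], "rotation": [0, 0, 0.14]}, {"translation": [0.14, 0.23, 0], "rotation": [0, 0, 0.22]}, {"translation": [0.2, 0.33, 0], "rotation": [0, 0, 0.3]}, {"translation": [0.26, 0.43, 0], "rotation": [0, 0, 0.38]}, {"translation": [0.32, 0.53, 0], "rotation": [0, 0, 0.46]}, {"translation": [0.38, 0.63, 0], "rotation": [0, 0, 0.54]}, {"translation": [0.44, 0.73, 0], "rotation": [0, 0, 0.62]}, {"translation": [0.5, 0.82, 0], "rotation": [0, 0, 0.7]}, {"translation": [0.53, 0.88, 0], "rotation": [0, 0, 0.76]}]}}

```text
t: 2.6
eef_pos: [0.5967, 0.0156, 0.3561]
ee_rot: [3.141, -0.0, -1.64]
force: [-0.5, -0.5, -0.6]
width: 0.0004
gripper_force: 0.0
```

```bash
python3 - <<'E'
from h import *
c=camera_model("wrist");im=grab_frame("wrist");s=get_state();print(s["eef_pos"],s["ee_rot"],s["width"])
for p in ([.642,.0207,.253],[.642,.0207,.198],[.5775,-.043,.196]): 
    q=px(c,p);print(q);cv2.circle(im,tuple(int(v) for v in q),3,(0,0,255),1)
cv2.imwrite("pics/w1.png",cv2.convertScaleAbs(im,alpha=1.6))
E
```

```text
[0.59729478 0.01712022 0.35546631] [ 3.14042532e+00 -2.20239075e-04 -1.63736349e+00] 0.0002839348793558079
[266.37411483 208.18586103]
[275.3034176  189.32226809]
[339.36928045 115.56327933]
```

View pics/w1.png

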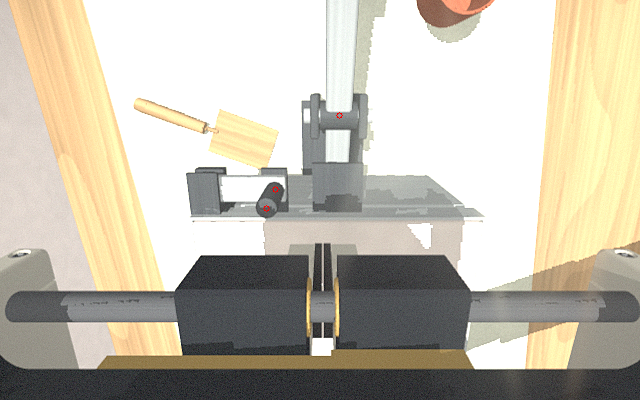

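The projected knob (266,208) and fork (339,115) fall exactly on the real ones, so the pose is confirmed. Next I descend beside the knob.

Emit:
{"op": "apply_moves", "data": {"steps": [{"translation": [0, 0.004, -0.03], "rotation": [0, 0, 0]}, {"translation": [0, 0.008, -0.08], "rotation": [0, 0, 0]}, {"translation": [0, 0.012, -0.14], "rotation": [0, 0, 0]}, {"translation": [0, 0.012, -0.21], "rotation": [0, 0, 0]}, {"translation": [0, 0.012, -0.28], "rotation": [0, 0, 0]}, {"translation": [0, 0.012, -0.35], "rotation": [0, 0, 0]}, {"translation": [0, 0.012, -0.42], "rotation": [0, 0, 0]}, {"translation": [0, 0.012, -0.48], "rotation": [0, 0, 0]}, {"translation": [0, 0.012, -0.52], "rotation": [0, 0, 0]}, {"translation": [0, 0.012, -0.52], "rotation": [0, 0, 0]}]}}

```text
t: 3.48
eef_pos: [0.5938, 0.0159, 0.2242]
ee_rot: [3.138, -0.001, -1.645]
force: [0.1, -0.3, 0.1]
width: 0.0004
gripper_force: 0.0
```

Emit:
{"op": "apply_moves", "data": {"steps": [{"translation": [0.015, 0.006, 0], "rotation": [0, 0, 0]}, {"translation": [0.03, 0.005, 0], "rotation": [0, 0, 0]}, {"translation": [0.045, 0.004, 0], "rotation": [0, 0, 0]}, {"translation": [0.06, 0.003, 0], "rotation": [0, 0, 0]}, {"translation": [0.075, 0.002, 0], "rotation": [0, 0, 0]}, {"translation": [0.09, 0.001, 0], "rotation": [0, 0, 0]}, {"translation": [0.11, 0, 0], "rotation": [0, 0, 0]}, {"translation": [0.13, -0.002, 0], "rotation": [0, 0, 0]}, {"translation": [0.15, -0.003, 0], "rotation": [0, 0, 0]}, {"translation": [0.16, -0.004, 0], "rotation": [0, 0, 0]}]}}

```text
t: 4.32
eef_pos: [0.6362, 0.0159, 0.2266]
ee_rot: [-3.142, -0.0, -1.643]
force: [-1.7, 1.0, 2.0]
width: 0.0005
gripper_force: 1.2
```

```bash
python3 - <<'E'
from h import *
im=grab_frame("wrist");s=get_state();print(s["eef_pos"],s["force"])
cv2.imwrite("pics/w2.png",cv2.convertScaleAbs(im,alpha=1.3))
E
```

```text
[0.63635045 0.01589481 0.22640256] [-0.08021101 -0.29921119  0.96928846]
```

View pics/w2.png

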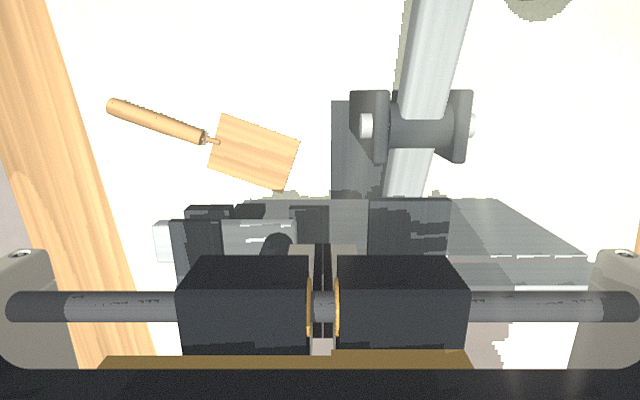

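The bolt is moving: the knob at (275,245) is riding on the finger and the bar's end shows beyond its guide at (165,240). I keep pushing to the stop.

Emit:
{"op": "apply_moves", "data": {"steps": [{"translation": [0.01, -0.001, 0], "rotation": [0, 0, 0]}, {"translation": [0.02, -0.001, 0], "rotation": [0, 0, 0]}, {"translation": [0.03, -0.002, 0], "rotation": [0, 0, 0]}, {"translation": [0.04, -0.003, 0], "rotation": [0, 0, 0]}, {"translation": [0.05, -0.003, 0], "rotation": [0, 0, 0]}, {"translation": [0.056, -0.004, 0], "rotation": [0, 0, 0]}, {"translation": [0.06, -0.004, 0], "rotation": [0, 0, 0]}, {"translation": [0.06, -0.004, 0], "rotation": [0, 0, 0]}, {"translation": [0.06, -0.004, 0], "rotation": [0, 0, 0]}, {"translation": [0.06, -0.004, 0], "rotation": [0, 0, 0]}]}}

```text
t: 5.2
eef_pos: [0.6506, 0.0149, 0.2266]
ee_rot: [-3.141, 0.0, -1.644]
force: [-0.7, 0.2, -0.1]
width: 0.0008
gripper_force: 0.3
```

Not at the stop yet (low force); pushing slowly further.

Emit:
{"op": "apply_moves", "data": {"steps": [{"translation": [0.004, 0, 0], "rotation": [0, 0, 0]}, {"translation": [0.008, 0, 0], "rotation": [0, 0, 0]}, {"translation": [0.012, -0.001, 0], "rotation": [0, 0, 0]}, {"translation": [0.016, -0.001, 0], "rotation": [0, 0, 0]}, {"translation": [0.02, -0.001, 0], "rotation": [0, 0, 0]}, {"translation": [0.02, -0.001, 0], "rotation": [0, 0, 0]}, {"translation": [0.02, -0.001, 0], "rotation": [0, 0, 0]}, {"translation": [0.02, -0.001, 0], "rotation": [0, 0, 0]}, {"translation": [0.02, -0.001, 0], "rotation": [0, 0, 0]}, {"translation": [0.02, -0.001, 0], "rotation": [0, 0, 0]}]}}

```text
t: 6.03
eef_pos: [0.6555, 0.0147, 0.2266]
ee_rot: [-3.141, 0.0, -1.643]
force: [-1.4, -0.7, -0.7]
width: 0.0005
gripper_force: 0.5
```

```bash
python3 - <<'E'
from h import *
im=grab_frame("wrist");s=get_state();print(s["eef_pos"],s["force"])
cv2.imwrite("pics/w3.png",cv2.convertScaleAbs(im,alpha=1.3))
E
```

```text
[0.65553663 0.01470798 0.22660433] [-0.5350794   0.36861074  0.30041807]
```

View pics/w3.png

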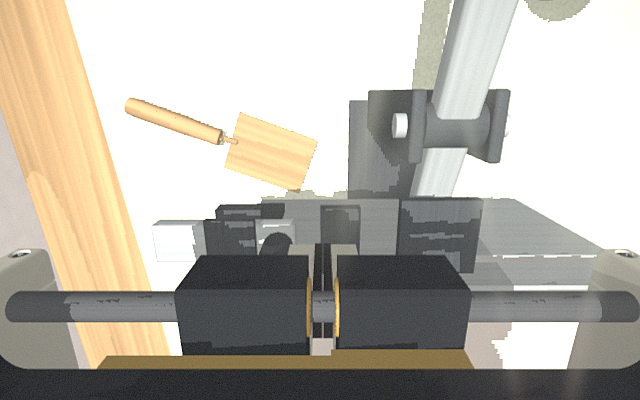

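The bar now protrudes well past its guide (155–205, 240) and the knob is near the outer guide, though there is no stop force yet. I push on in 5 mm increments.

Emit:
{"op": "apply_moves", "data": {"steps": [{"translation": [0.004, 0, 0], "rotation": [0, 0, 0]}, {"translation": [0.008, 0, 0], "rotation": [0, 0, 0]}, {"translation": [0.012, -0.001, 0], "rotation": [0, 0, 0]}, {"translation": [0.016, -0.001, 0], "rotation": [0, 0, 0]}, {"translation": [0.02, -0.001, 0], "rotation": [0, 0, 0]}, {"translation": [0.02, -0.001, 0], "rotation": [0, 0, 0]}, {"translation": [0.02, -0.001, 0], "rotation": [0, 0, 0]}, {"translation": [0.02, -0.001, 0], "rotation": [0, 0, 0]}, {"translation": [0.02, -0.001, 0], "rotation": [0, 0, 0]}, {"translation": [0.02, -0.001, 0], "rotation": [0, 0, 0]}]}}

```text
t: 6.92
eef_pos: [0.6569, 0.0144, 0.2264]
ee_rot: [3.135, -0.001, -1.643]
force: [-15.2, 2.6, 7.1]
width: 0.0002
gripper_force: 8.3
```

Emit:
{"op": "apply_moves", "data": {"steps": [{"translation": [0.004, 0, 0], "rotation": [0, 0, 0]}, {"translation": [0.008, 0, 0], "rotation": [0, 0, 0]}, {"translation": [0.012, -0.001, 0], "rotation": [0, 0, 0]}, {"translation": [0.012, -0.001, 0], "rotation": [0, 0, 0]}, {"translation": [0.012, -0.001, 0], "rotation": [0, 0, 0]}, {"translation": [0.012, -0.001, 0], "rotation": [0, 0, 0]}, {"translation": [0.012, -0.001, 0], "rotation": [0, 0, 0]}, {"translation": [0.012, -0.001, 0], "rotation": [0, 0, 0]}, {"translation": [0.012, -0.001, 0], "rotation": [0, 0, 0]}, {"translation": [0.012, -0.001, 0], "rotation": [0, 0, 0]}]}}

```text
t: 7.75
eef_pos: [0.6574, 0.0143, 0.2264]
ee_rot: [3.131, -0.001, -1.643]
force: [-26.6, 4.8, 13.0]
width: 0.0006
gripper_force: 13.8
```

The stop force (27 N) shows the bolt is fully back. Next I back off and rise.

Emit:
{"op": "apply_moves", "data": {"steps": [{"translation": [-0.02, 0.001, 0], "rotation": [0, 0, 0]}, {"translation": [-0.06, 0.004, 0], "rotation": [0, 0, 0]}, {"translation": [-0.11, 0.007, 0], "rotation": [0, 0, 0]}, {"translation": [-0.13, 0, 0.03], "rotation": [0, 0, 0]}, {"translation": [-0.14, -0.01, 0.1], "rotation": [0, 0, 0]}, {"translation": [-0.15, -0.02, 0.2], "rotation": [0, 0, 0]}, {"translation": [-0.16, -0.04, 0.3], "rotation": [0, 0, 0]}, {"translation": [-0.17, -0.08, 0.4], "rotation": [0, 0, 0]}, {"translation": [-0.18, -0.12, 0.5], "rotation": [0, 0, 0]}, {"translation": [-0.19, -0.16, 0.56], "rotation": [0, 0, 0]}]}}

```text
t: 8.58
eef_pos: [0.6168, -0.0265, 0.3708]
ee_rot: [-3.136, 0.0, -1.643]
force: [0.3, 0.1, 0.1]
width: 0.0008
gripper_force: 0.0
```

Emit:
{"op": "apply_moves", "data": {"steps": [{"translation": [-0.02, -0.05, 0], "rotation": [0, 0, 0]}, {"translation": [-0.05, -0.15, 0], "rotation": [0, 0, 0]}, {"translation": [-0.08, -0.28, 0], "rotation": [0, 0, 0]}, {"translation": [-0.11, -0.41, 0], "rotation": [0, 0, 0]}, {"translation": [-0.14, -0.54, 0], "rotation": [0, 0, 0]}, {"translation": [-0.17, -0.67, 0], "rotation": [0, 0, 0]}, {"translation": [-0.19, -0.79, 0], "rotation": [0, 0, 0]}, {"translation": [-0.21, -0.87, -0.04], "rotation": [0, 0, 0]}, {"translation": [-0.21, -0.9, -0.08], "rotation": [0, 0, 0]}, {"translation": [-0.21, -0.9, -0.1], "rotation": [0, 0, 0]}]}}

```text
t: 9.42
eef_pos: [0.5627, -0.2525, 0.34]
ee_rot: [3.14, 0.0, -1.646]
force: [-0.5, 0.7, -1.0]
width: 0.0007
gripper_force: 0.0
```

```bash
python3 - <<'E'
from h import *
c=camera_model("wrist");im=grab_frame("wrist");s=get_state();print(s["eef_pos"],s["force"])
q=px(c,[.563,-.2525,.3]);print(q);cv2.circle(im,tuple(int(v) for v in q),3,(0,0,255),1)
t=grab_frame("top");t=cv2.convertScaleAbs(cv2.resize(t[125:260,310:480],None,fx=3,fy=3),alpha=1.5)
o=np.zeros((400,640,3),np.uint8);w=cv2.resize(im,None,fx=.45,fy=.45)
o=np.zeros((600,640,3),np.uint8);o[:405,:510]=t;o[410:590,:288]=cv2.convertScaleAbs(w,alpha=1.3)
cv2.imwrite("pics/w4.png",o)
E
```

```text
[ 0.56269938 -0.25121267  0.33923189] [-0.38327387 -0.42137681 -1.35024254]
[322.16932919 228.82633604]
```

View pics/w4.png

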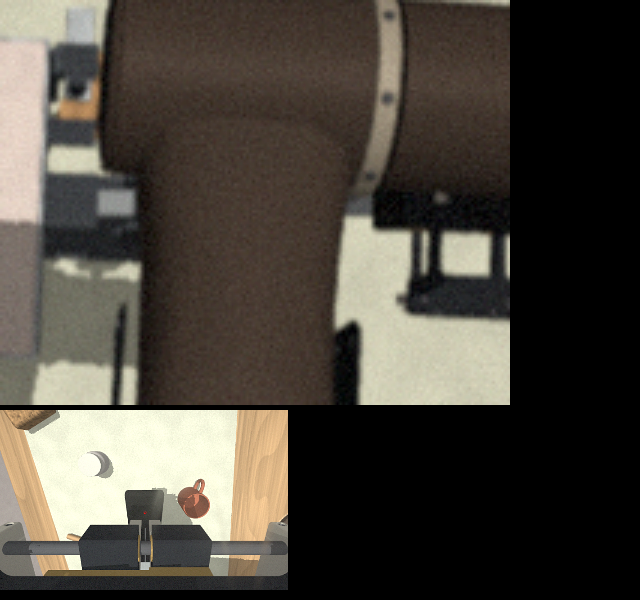

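```bash
python3 - <<'E'
from h import *
cv2.imwrite("pics/s5.png",cv2.convertScaleAbs(grab_frame("scene"),alpha=1.4))
E
```

```text
(no output)
```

View pics/s5.png

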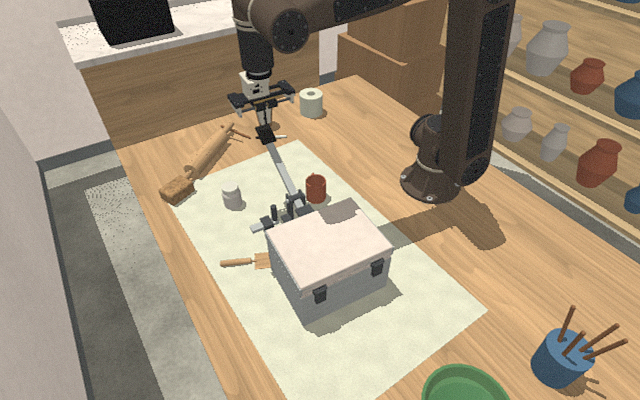

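The arm's links are well clear, and the fingers hang over the pad (265,130). The bolt is back. Next I press slowly.

Emit:
{"op": "apply_moves", "data": {"steps": [{"translation": [0, 0, -0.016], "rotation": [0, 0, 0]}, {"translation": [0, 0, -0.032], "rotation": [0, 0, 0]}, {"translation": [0, 0, -0.048], "rotation": [0, 0, 0]}, {"translation": [0, 0, -0.064], "rotation": [0, 0, 0]}, {"translation": [0, 0, -0.08], "rotation": [0, 0, 0]}, {"translation": [0, 0, -0.096], "rotation": [0, 0, 0]}, {"translation": [0, 0, -0.112], "rotation": [0, 0, 0]}, {"translation": [0, -0.004, -0.128], "rotation": [0, 0, 0]}, {"translation": [0, -0.008, -0.144], "rotation": [0, 0, 0]}, {"translation": [0, -0.012, -0.16], "rotation": [0, 0, 0]}]}}

```text
t: 10.4
eef_pos: [0.5635, -0.2541, 0.3014]
ee_rot: [-3.141, -0.0, -1.644]
force: [-0.4, 0.1, 2.5]
width: 0.0009
gripper_force: 1.3
```

Emit:
{"op": "apply_moves", "data": {"steps": [{"translation": [0, -0.006, -0.018], "rotation": [0, 0, 0]}, {"translation": [0, -0.012, -0.036], "rotation": [0, 0, 0]}, {"translation": [0, -0.018, -0.054], "rotation": [0, 0, 0]}, {"translation": [0, -0.024, -0.072], "rotation": [0, 0, 0]}, {"translation": [0, -0.03, -0.09], "rotation": [0, 0, 0]}, {"translation": [0, -0.036, -0.108], "rotation": [0, 0, 0]}, {"translation": [0, -0.042, -0.126], "rotation": [0, 0, 0]}, {"translation": [0, -0.048, -0.144], "rotation": [0, 0, 0]}, {"translation": [0, -0.052, -0.162], "rotation": [0, 0, 0]}, {"translation": [0, -0.056, -0.18], "rotation": [0, 0, 0]}]}}

```text
t: 11.23
eef_pos: [0.5638, -0.2695, 0.2583]
ee_rot: [-3.139, -0.003, -1.644]
force: [-2.0, -3.8, 8.4]
width: 0.0
gripper_force: 3.8
```

Emit:
{"op": "apply_moves", "data": {"steps": [{"translation": [0, -0.005, -0.018], "rotation": [0, 0, 0]}, {"translation": [0, -0.01, -0.036], "rotation": [0, 0, 0]}, {"translation": [0, -0.015, -0.054], "rotation": [0, 0, 0]}, {"translation": [0, -0.02, -0.072], "rotation": [0, 0, 0]}, {"translation": [0, -0.025, -0.09], "rotation": [0, 0, 0]}, {"translation": [0, -0.029, -0.108], "rotation": [0, 0, 0]}, {"translation": [0, -0.033, -0.126], "rotation": [0, 0, 0]}, {"translation": [0, -0.036, -0.144], "rotation": [0, 0, 0]}, {"translation": [0, -0.038, -0.162], "rotation": [0, 0, 0]}, {"translation": [0, -0.04, -0.18], "rotation": [0, 0, 0]}]}}

```text
t: 12.07
eef_pos: [0.5632, -0.2796, 0.213]
ee_rot: [-3.141, -0.003, -1.644]
force: [-3.8, -4.0, 8.8]
width: 0.0004
gripper_force: 4.1
```

Emit:
{"op": "apply_moves", "data": {"steps": [{"translation": [0, -0.001, -0.018], "rotation": [0, 0, 0]}, {"translation": [0, -0.002, -0.036], "rotation": [0, 0, 0]}, {"translation": [0, -0.002, -0.054], "rotation": [0, 0, 0]}, {"translation": [0, -0.001, -0.072], "rotation": [0, 0, 0]}, {"translation": [0, 0, -0.09], "rotation": [0, 0, 0]}, {"translation": [0, 0.003, -0.108], "rotation": [0, 0, 0]}, {"translation": [0, 0.006, -0.126], "rotation": [0, 0, 0]}, {"translation": [0, 0.009, -0.144], "rotation": [0, 0, 0]}, {"translation": [0, 0.012, -0.162], "rotation": [0, 0, 0]}, {"translation": [0, 0.016, -0.18], "rotation": [0, 0, 0]}]}}

```text
t: 12.9
eef_pos: [0.5647, -0.2764, 0.1687]
ee_rot: [-3.138, -0.004, -1.643]
force: [-0.3, -8.3, 8.5]
width: 0.0007
gripper_force: 4.6
```

Emit:
{"op": "apply_moves", "data": {"steps": [{"translation": [0, 0.003, -0.016], "rotation": [0, 0, 0]}, {"translation": [0, 0.006, -0.032], "rotation": [0, 0, 0]}, {"translation": [0, 0.009, -0.048], "rotation": [0, 0, 0]}, {"translation": [0, 0.012, -0.064], "rotation": [0, 0, 0]}, {"translation": [0, 0.015, -0.08], "rotation": [0, 0, 0]}, {"translation": [0, 0.018, -0.096], "rotation": [0, 0, 0]}, {"translation": [0, 0.022, -0.112], "rotation": [0, 0, 0]}, {"translation": [0, 0.026, -0.128], "rotation": [0, 0, 0]}, {"translation": [0, 0.03, -0.144], "rotation": [0, 0, 0]}, {"translation": [0, 0.034, -0.16], "rotation": [0, 0, 0]}]}}

```text
t: 13.73
eef_pos: [0.5651, -0.268, 0.1285]
ee_rot: [-3.137, -0.004, -1.643]
force: [0.8, -10.2, 5.8]
width: 0.0002
gripper_force: 4.6
```

Emit:
{"op": "apply_moves", "data": {"steps": [{"translation": [0, 0.002, -0.012], "rotation": [0, 0, 0]}, {"translation": [0, 0.004, -0.024], "rotation": [0, 0, 0]}, {"translation": [0, 0.006, -0.036], "rotation": [0, 0, 0]}, {"translation": [0, 0.008, -0.048], "rotation": [0, 0, 0]}, {"translation": [0, 0.01, -0.06], "rotation": [0, 0, 0]}, {"translation": [0, 0.012, -0.07], "rotation": [0, 0, 0]}, {"translation": [0, 0.014, -0.078], "rotation": [0, 0, 0]}, {"translation": [0, 0.014, -0.084], "rotation": [0, 0, 0]}, {"translation": [0, 0.014, -0.084], "rotation": [0, 0, 0]}, {"translation": [0, 0.014, -0.084], "rotation": [0, 0, 0]}]}}

```text
t: 14.57
eef_pos: [0.5656, -0.2627, 0.108]
ee_rot: [-3.137, -0.002, -1.643]
force: [-0.3, 1.0, 12.4]
width: 0.0006
gripper_force: 5.7
```

Emit:
{"op": "apply_moves", "data": {"steps": [{"translation": [0, 0, -0.003], "rotation": [0, 0, 0]}, {"translation": [0, 0, -0.006], "rotation": [0, 0, 0]}, {"translation": [0, 0, -0.009], "rotation": [0, 0, 0]}, {"translation": [0, 0, -0.012], "rotation": [0, 0, 0]}, {"translation": [0, 0, -0.014], "rotation": [0, 0, 0]}, {"translation": [0, 0, -0.014], "rotation": [0, 0, 0]}, {"translation": [0, 0, -0.014], "rotation": [0, 0, 0]}, {"translation": [0, 0, -0.014], "rotation": [0, 0, 0]}, {"translation": [0, 0, -0.014], "rotation": [0, 0, 0]}, {"translation": [0, 0, -0.014], "rotation": [0, 0, 0]}]}}

```text
t: 15.4
eef_pos: [0.5658, -0.2626, 0.1066]
ee_rot: [-3.135, -0.002, -1.642]
force: [-4.7, 5.0, 26.5]
width: 0.0008
gripper_force: 11.5
```

```bash
python3 - <<'E'
from h import *
cv2.imwrite("pics/s6.png",cv2.convertScaleAbs(grab_frame("scene"),alpha=1.4));s=get_state();print(s["eef_pos"],s["force"])
E
```

```text
[ 0.56579725 -0.26259978  0.10662493] [-5.21744284  5.18619597 26.64945419]
```

View pics/s6.png

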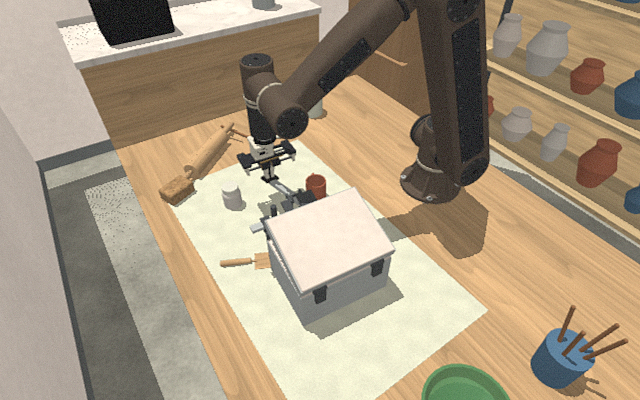

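The picture shows the lid raised (front edge around (265–355, 190–240)) and the lever held down on its stop with 27 N. The mug (316,186), jar (232,196) and spatula (245,262) are where they were. I hand the job in.

```bash
python3 -c "
from station import *
print(job_done())"
```

```text
the job is handed in; nothing more can be done
None
```

The job is handed in: I pushed the bolt back to its stop, pressed the lever down to its stop and am holding it there with about 27 N; the lid is up and the mug, jar and spatula look unmoved, but no verdict came back.

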